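# Set and lock the blasting-air regulator

## Task

Set the dental lab's blasting air: turn the T-handle of the regulator clockwise until the long hand of the gauge points at the black marker on the gauge's rim. Then swing the ball lever of the lock ring below the handle clockwise until it is tight against its stop, so that the setting stays locked. Do not shift the plaster cast that stands on the unit.

Things in the scene. Friction and masses are not known exactly. Their poses are not given: they have to be found in the camera images.
- unit: Air control unit: grey metal box fixed on the bench, 200 (its x) x 380 (its y) x 85 mm high, flat top panel. Origin: centre of its underside; z up, -x side faces the robot. In its frame the upright axis of the regulator (T-handle above lock ring) is at (0, -85) mm; the gauge, lying face up, 108 mm across and 18 mm high, is at (30, 90) mm. A filter sticks out 35 mm on its +y side.
- t_handle (a joint): Angle of the regulator's T-handle, rad, stops at 0 and 4.2; grows clockwise seen from above. At 0 its bar lies along the unit's x. Stiff, about 0.2 N m (6 N at 35 mm from the axis); stays where it is left. Once the lock ring is tight it is held about seven times harder (1.5 N m).
- t_handle_mid (a point): Middle of the T-handle's bar, on the regulator axis, 58 mm above the panel (143 mm above the bench). The bar is dark steel, round, 16 mm in diameter, 106 mm long over its round ends, level, on a 16 mm thick upright hub. Below its arms there is only the lever of the lock ring, at most 32 mm above the panel within 50 mm of the axis.
- t_handle_end (a point): Point on the T-handle's bar 45 mm from the axis, on the end that points along the unit's +x when joint t_handle is 0; turns with the handle. The other end is alike.
- gauge_hand (a joint): Angle of the gauge's long thin black hand, rad, clockwise; it follows the T-handle one for one (equal to joint t_handle). At 0 it points 135 degrees anticlockwise of the unit's +x (towards the robot and left).
- needle_tip (a point): Point on the gauge hand at its tip, 40 mm from the gauge's centre.
- set_marker (a joint): Angle of the black arrow-shaped marker on the gauge's steel rim, pointing inward; zero and direction as for gauge_hand. It shows the wanted pressure, different each time, always clockwise of the hand at the start; it cannot be moved. The setting is right when gauge_hand equals set_marker.
- marker_point (a point): Point of the marker's arrow, 40 mm from the gauge's centre.
- lock_ring (a joint): Angle of the lock ring, rad, 0 (loosest) to 2.0 (tight, at its stop); grows clockwise seen from above. Its lever points 135 degrees clockwise of the unit's +x when tight (towards the robot and right), and stands anticlockwise of that, on the unit's -y side, when loose. It needs 2 N at the ball, rising to 3 N from about 1.5 on as it begins to grip, and stays where it is left.
- ring_axis (a point): Centre of the lock ring, on the regulator axis, 23 mm above the panel: knurled steel, 50 mm across, 12 mm high, round the stem below the T-handle.
- lever_ball (a point): Centre of the black ball, 22 mm in diameter, at the end of the lock ring's lever (a 9 mm steel rod that rises outward from the ring); 80 mm from the regulator axis, 37 mm above the panel; turns with the ring.
- cast_centre (a point): Centre of the loose plaster cast of a jaw, cream dental stone, 66 mm across, 26 mm high, which stands on the panel on the robot's side of the gauge. Leave it alone.

How it is judged (in metres and radians):
On the way, in this order (a step that is already met when the one before it is completed fails the run):
1. the gauge hand is brought to the set marker while the lock ring is still loose (horizontal distance between needle_tip and marker_point below 0.005 m and value of joint lock_ring below 1.4 rad), for 0.3 s.
2. the lock ring is turned tight with the gauge hand still at the marker (value of joint lock_ring above 1.9 rad and horizontal distance between needle_tip and marker_point below 0.005 m), for 0.2 s.
At the end, for the whole second after the job is handed in: The gauge hand stands at the set marker (tips within 5 mm, that is 0.12 rad), the lock ring is tight (within 0.1 rad of its stop), and the cast has not been shifted by more than 20 mm (all of step 2 and distance of cast_centre from where it was at the start of the episode below 0.02 m); the robot touches nothing.
It fails at once if the plaster cast is shifted by more than 20 mm (distance of cast_centre from where it was at the start of the episode above 0.02 m).
It also fails if it takes over 45 s, if anything falls off the work surface, if the arm or the gripper's body presses on something with over 40 N, if the wrist force passes 120 N, or if a joint passes its speed limit or range.

## Robot

A 7-joint arm with a two-finger parallel gripper is mounted at the origin on the work surface. World frame = base frame: x ahead of the robot, y to its left, z up, the work surface at z = 0. Lengths are in m, angles in degrees, forces in N, time in s.
With the tool pointing down it reaches from about 0.35 to 0.9 m from the base axis. Payload 19.9 kg.
Tool frame: the origin (TCP) lies midway between the tips of the shut fingers; the grasp point (between the pads) lies bot.grip_point_offset behind it (bot.grip_point_offset is the distance from the TCP to the grasp point, in m); x points along the fingers, z is the direction in which the jaws open and shut, and the axes are right-handed (so a half turn about x gives the same grasp; the last joint's range is limited). The gripper opens to 85 mm and grips with 20 to 120 N. Pads are 22 mm wide; open, the fingers measure 114 mm over their backs; the gripper's body (76 mm by 85 mm) begins 54 mm behind the grasp point. The pads swing forward as they close: fully open they stand 13 mm farther back than shut.
Start: joints at [-67.351, 23.915, -0.59, 92.452, 0.269, 63.638, -3.037], TCP at [0.264, 0.566, 0.206] pointing down, gripper open.
Joint ranges: [-161.28, 161.28], [-22.2, 115.67], [-73.04, 71.86], [3.21, 147.25], [-68.34, 248.33], [10.77, 114.83], [-161.83, 161.83]. Speed limits (degrees/s): [108.29, 108.29, 136.94, 136.94, 172.46, 172.46, 172.46].

## Interface

Orientations are given as a 3x3 rotation matrix whose columns are the frame's x, y, z axes.
In Python, from bench import bot, ik, capture, calibration, job gives the robot as it stands. Calls block until the motion is done:
- bot.move_pose(position, orientation): joint-space move of the TCP to a pose.
- bot.move_linear(position, frame=None, max_speed=0.15, threshold=None): straight line of the TCP; frame=None keeps the orientation; max_speed is the mean speed in m/s. With threshold (N) it stops when the force on the tool has changed by that much, and returns True; else False.
- bot.set_joints(angles): joint-space move.
- bot.let_go() and bot.grab(newtons=None): open the fingers fully, or close them until they stop; newtons is the grip in N (None keeps the last).
- bot.dwell(seconds).
- ik(position, orientation): joint angles nearest the present ones, or None.
- capture(name): name is "scene" or "side" or "wrist"; returns the picture (384x512x3 uint8, red, green, blue); there is no depth.
- calibration(name): a dict with "vertical_fov" (degrees; the focal length in pixels is half the picture's height over the tangent of half this angle, whatever the lens; pixels are square), "cx", "cy" (the principal point, pixels), "k1" (the pictures are not rectified: a ray, as slopes to the right and down, at radius r is drawn at 1 + k1 r^2 times it, then the intrinsics apply), "pose" (4x4, takes a point from camera to world coordinates); the wrist camera has in their place "hand_eye" (4x4, takes a point from camera to tool coordinates, whose origin is the TCP and whose axes are the tool frame's). Camera axes: x right, y up, looking along -z (the intrinsics and any distortion apply to the point x, -y, -z); pixel columns grow to the right and rows downward; lengths in m; the calibration is good to about 2 mm. A picture is of the moment at which its call begins: read the wrist's pose just before it. calibration takes no time and is no camera call.
A pose or a line that the arm cannot do raises bot.MotionError and nothing moves.
- job.job_done(): hands the job in, once; it reports no verdict.
Readings, each from a call of its own:
- bot.read_clock(): time.
- bot.read_joint_positions(): joint angles.
- bot.read_dq(): joint speeds.
- bot.read_tau(): joint torques, N m.
- bot.read_tcp_pos(): TCP position.
- bot.read_tcp_rot(): TCP orientation.
- bot.read_ft_force(): force on the tool from outside, world axes, zero at the start.
- bot.read_torque(): the same for the moment, N m.
- bot.read_grip_width(): finger opening in m.
Only numpy, scipy, OpenCV 4.12 (cv2) and the standard library are available. Lean on these libraries where they do the work, as an engineer would, in place of code of your own. Each camera call takes 0.05 s, during which the arm holds its last target.

## Working session

There is one attempt and no reset: what is moved stays moved. The work goes in short steps, each a Python script; the robot and the scene stay as the last script left them, time stands still between calls to the robot, and variables do not carry over. Pictures are saved under pics/ and viewed, and the job is handed in when it is done.

```bash
ls; mkdir -p pics
python3 - <<'E'
from bench import bot,capture,calibration
import cv2
for n in ["scene","side","wrist"]:
    im=capture(n); cv2.imwrite(f"pics/a_{n}.png",im[:,:,::-1]); print(n,calibration(n))
print(bot.read_clock(),bot.read_tcp_pos(),bot.read_tcp_rot(),bot.grip_point_offset,bot.read_grip_width())
E
```

```text
pics
scene {'vertical_fov': 42.61310766048513, 'cx': 252.9789078933467, 'cy': 192.48298599170104, 'k1': -0.06303248866799442, 'pose': array([[ 0.44652713, -0.57299819,  0.68723111,  1.12579809],
       [ 0.89476329,  0.28295106, -0.3454524 , -0.21488766],
       [ 0.00349083,  0.76916304,  0.63904306,  0.61299809],
       [ 0.        ,  0.        ,  0.        ,  1.        ]])}
side {'vertical_fov': 55.229825105963194, 'cx': 255.58911344433622, 'cy': 193.44674957484855, 'k1': -0.11643032037291608, 'pose': array([[ 0.89300751,  0.22343188, -0.3906607 ,  0.32129878],
       [-0.44997404,  0.45834243, -0.76644998, -0.4291711 ],
       [ 0.00780702,  0.86023277,  0.50984178,  0.45438025],
       [ 0.        ,  0.        ,  0.        ,  1.        ]])}
wrist {'vertical_fov': 63.436993619768984, 'cx': 254.44461507214368, 'cy': 194.73713912241513, 'k1': 0.021874852659053427, 'hand_eye': array([[-1.69908124e-03,  3.17230732e-01, -9.48346865e-01,
        -1.67972611e-01],
       [-3.76446485e-04,  9.48347963e-01,  3.17231774e-01,
         8.21713903e-02],
       [ 9.99998486e-01,  8.96004400e-04, -1.49189984e-03,
        -1.04505832e-04],
       [ 0.00000000e+00,  0.00000000e+00,  0.00000000e+00,
         1.00000000e+00]])}
0.15 [0.26429252 0.56606944 0.2055851 ] [[-3.25568476e-04 -9.06114330e-01  4.23032759e-01]
 [-8.89462353e-04  4.23032877e-01  9.06113897e-01]
 [-9.99999551e-01 -8.12695929e-05 -9.43680753e-04]] 0.0187 0.085454783635596
```

View pics/a_scene.png

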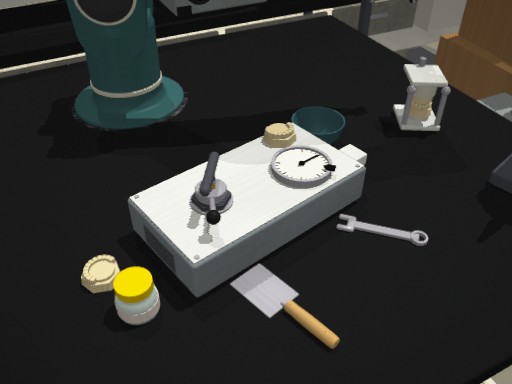

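View pics/a_side.png

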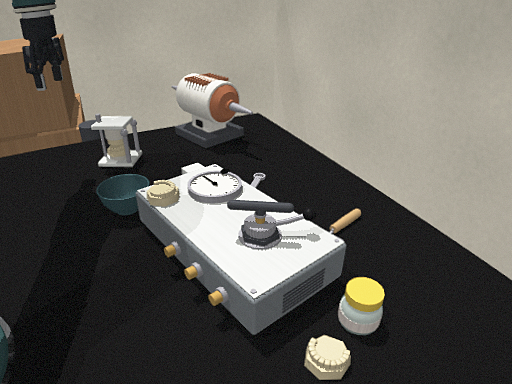

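View pics/a_wrist.png

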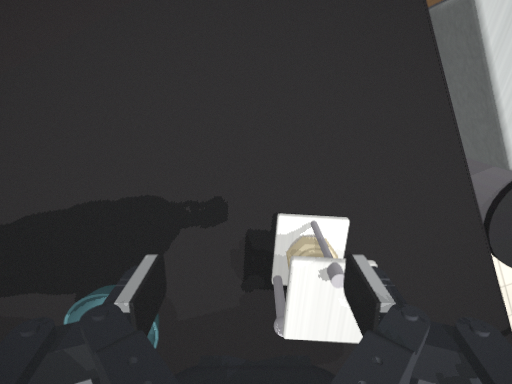

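The scene view shows the unit's panel in the middle, with T-handle (210,175), lever ball (213,217), gauge (302,165), hand pointing right/up, marker near (330,168). The side view agrees. Next I enlarge both.

Run:
```python
import cv2
a=cv2.imread("pics/a_scene.png");b=cv2.imread("pics/a_side.png")
cv2.imwrite("pics/b1.png",cv2.resize(a[115:285,120:380],None,fx=3,fy=3,interpolation=cv2.INTER_CUBIC))
cv2.imwrite("pics/b2.png",cv2.resize(b[150:335,125:355],None,fx=3.2,fy=3.2,interpolation=cv2.INTER_CUBIC))
cv2.imwrite("pics/b3.png",cv2.resize(a[135:195,260:350],None,fx=8,fy=8,interpolation=cv2.INTER_CUBIC))
```

```text
(no output)
```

View pics/b1.png

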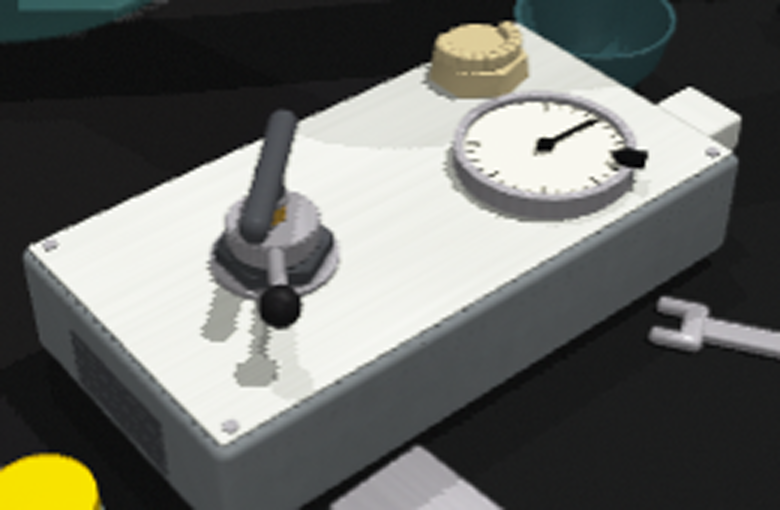

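View pics/b2.png

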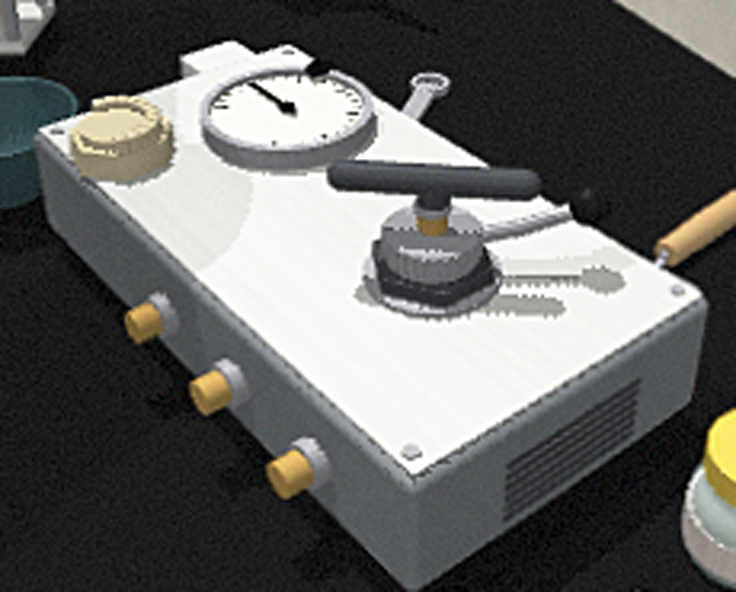

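View pics/b3.png

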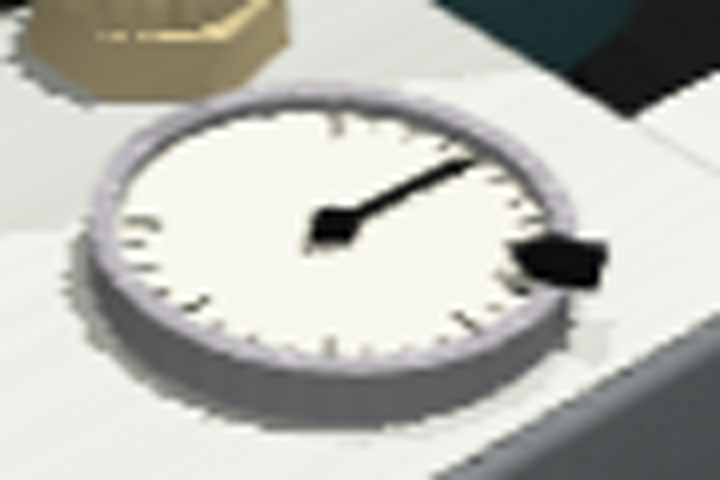

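```bash
cat > h.py <<'E'
import numpy as np, cv2
from scipy.optimize import least_squares
from bench import bot,ik,capture,calibration,job
def pose(n, tp=None, tr=None):
    c=calibration(n)
    if n!="wrist": return c["pose"]
    T=np.eye(4);T[:3,:3]=tr;T[:3,3]=tp
    return T@c["hand_eye"]
def proj(n,P,M=None):
    c=calibration(n); M=c["pose"] if M is None else M
    f=192/np.tan(np.radians(c["vertical_fov"]/2))
    p=(np.atleast_2d(P)-M[:3,3])@M[:3,:3]
    s=np.c_[p[:,0]/-p[:,2],-p[:,1]/-p[:,2]]
    s=s*(1+c["k1"]*(s**2).sum(1,keepdims=True))
    return s*f+[c["cx"],c["cy"]]
def ray(n,uv,M=None):
    c=calibration(n); M=c["pose"] if M is None else M
    f=192/np.tan(np.radians(c["vertical_fov"]/2))
    d=(np.array(uv,float)-[c["cx"],c["cy"]])/f; s=d.copy()
    for _ in range(20): s=d/(1+c["k1"]*(s@s))
    v=M[:3,:3]@np.array([s[0],-s[1],-1]); return M[:3,3],v
def atz(n,uv,z,M=None):
    o,v=ray(n,uv,M); return o+v*(z-o[2])/v[2]
def tri(l):
    A=np.zeros((3,3));b=np.zeros(3)
    for n,uv,M in l:
        o,v=ray(n,uv,M); v/=np.linalg.norm(v); P=np.eye(3)-np.outer(v,v); A+=P;b+=P@o
    X=np.linalg.solve(A,b)
    return X,[float(np.linalg.norm(np.cross(X-ray(n,uv,M)[0],ray(n,uv,M)[1]/np.linalg.norm(ray(n,uv,M)[1])))) for n,uv,M in l]
E
cat > fit.py <<'E'
from h import *
S=lambda x,y:np.array([x/3+120,y/3+115]); D=lambda x,y:np.array([x/3.2+125,y/3.2+150])
pts=[("scene",(-.1,-.19),S(27,257)),("scene",(.1,-.19),S(215,447)),("scene",(.1,.19),S(737,155)),("scene",(-.1,.19),S(520,25)),
("side",(-.1,.19),D(37,133)),("side",(.1,.19),D(305,50)),("side",(.1,-.19),D(708,300)),("side",(-.1,-.19),D(412,483))]
for n,_,uv in pts: print(n,atz(n,uv,.085).round(4))
W=lambda q,xy:np.array([q[0]+np.cos(q[2])*xy[0]-np.sin(q[2])*xy[1],q[1]+np.sin(q[2])*xy[0]+np.cos(q[2])*xy[1]])
r=least_squares(lambda q:np.concatenate([W(q,xy)-atz(n,uv,.085)[:2] for n,xy,uv in pts]),[.6,0,0])
q=r.x;print("unit",q,np.degrees(q[2]),r.fun.reshape(-1,2).round(4).tolist())
G=W(q,(.03,.09));R=W(q,(0,-.085));print("gauge",G,"reg",R)
print("hub",tri([("scene",(301.6,163.4),None),("side",D(288,107),None)]))
print("ball",tri([("scene",S(280,306),None),("side",D(586,202),None)]))
# handle ends sphere centres r=8mm
a=tri([("scene",S(284,122),None),("side",D(343,175),None)]);b=tri([("scene",S(256,226),None),("side",D(527,184),None)])
print("ends",a,b,(a[0]+b[0])/2,np.linalg.norm(a[0]-b[0]))
u=np.array([np.cos(q[2]),np.sin(q[2])])
def cw(v): # cw angle from unit +x
    return -(np.arctan2(v[1],v[0])-q[2])
print("bar cw deg",np.degrees(cw((b[0]-a[0])[:2])))
bl=tri([("scene",S(280,306),None),("side",D(586,202),None)])[0]
print("lever cw",np.degrees(cw(bl[:2]-R)),"lock",cw(bl[:2]-R)-np.radians(135)+2.0, np.linalg.norm(bl[:2]-R))
B=lambda x,y:np.array([x/8+260,y/8+135])
for nm,uv in(("needle",B(475,160)),("marker",B(510,245))):
    for z in(.097,.101,.103):
        p=atz("scene",uv,z);d=p[:2]-G; print(nm,z,p.round(4),np.linalg.norm(d).round(4),"joint",(cw(d)+np.radians(135))%(2*np.pi))
E
python3 fit.py
```

```text
scene [ 0.4863 -0.1223  0.085 ]
scene [ 0.6624 -0.0796  0.085 ]
scene [0.5827 0.2849 0.085 ]
scene [0.3981 0.2417 0.085 ]
side [0.393  0.2374 0.085 ]
side [0.5881 0.2715 0.085 ]
side [ 0.6645 -0.0811  0.085 ]
side [ 0.4759 -0.1232  0.085 ]
unit [0.53138343 0.0786602  0.22134683] 12.682239223611303 [[-0.0108, -0.0064], [0.0083, -0.0052], [0.0045, 0.001], [-0.006, 0.0004], [-0.0008, 0.0047], [-0.0009, 0.0145], [0.0062, -0.0037], [-0.0004, -0.0054]]
gauge [0.54089257 0.17305076] reg [ 0.55004465 -0.00426602]
hub (array([0.53876973, 0.17588668, 0.09864484]), [4.872282205390316e-05, 4.872282205383226e-05])
ball (array([ 0.62322205, -0.02677122,  0.12354418]), [0.0008962595866487288, 0.0008962595866487592])
ends (array([0.51033019, 0.02365113, 0.1441471 ]), [0.0007845098679046482, 0.0007845098679046256]) (array([ 0.58710046, -0.02423696,  0.14483799]), [0.0007876859486768149, 0.0007876859486768299]) [ 5.48715321e-01 -2.92912365e-04  1.44492541e-01] 0.09048436577706288
bar cw deg 44.63750561365756
lever cw 29.77715740037233 lock 0.1635149483287477 0.07655988852263151
needle 0.097 [0.5291 0.2192 0.097 ] 0.0477 joint 0.756799830766431
needle 0.101 [0.5337 0.2159 0.101 ] 0.0434 joint 0.8409756123243797
needle 0.103 [0.536  0.2142 0.103 ] 0.0414 joint 0.8893707446426122
marker 0.097 [0.5599 0.2087 0.097 ] 0.0404 joint 1.4951121487300818
marker 0.101 [0.5642 0.2055 0.101 ] 0.0399 joint 1.6310907013096287
marker 0.103 [0.5664 0.2038 0.103 ] 0.04 joint 1.699651370064169
```

```bash
cat >> h.py <<'E'
def rot(deg):
    a=np.radians(deg);c,s=np.cos(a),np.sin(a)
    return np.array([[0,-s,c],[0,c,s],[-1,0,0]],float)
E
python3 - <<'E'
from h import *
for p,d in (((.545,.12,.26),58),((.549,-.001,.127),58),((.549,-.001,.127),12)):
    print(ik(p,rot(d)))
bot.move_pose((.545,.12,.26),rot(58))
tp,tr=bot.read_tcp_pos(),bot.read_tcp_rot(); im=capture("wrist")
np.savez("w1.npz",tp=tp,tr=tr); print(tp,tr,bot.read_clock(),bot.read_joint_positions())
cv2.imwrite("pics/w1.png",im[:,:,::-1])
cv2.imwrite("pics/w1x.png",cv2.resize(im[:,:,::-1],None,fx=1.56,fy=1.56,interpolation=cv2.INTER_CUBIC))
E
```

```text
[-30.23217598  14.64037998  17.65798891  98.98878675  -4.77396528
  67.10440552  46.74748722]
[-23.09653694  22.94247882  24.7968007  108.31224238 -12.09252357
  51.29667248  65.58105559]
[-28.23437424  24.02099784  31.41745503 108.47423108 -15.67353426
  51.76236703  22.77563508]
[0.5447876  0.12119395 0.2598132 ] [[-2.90332488e-04 -8.48956083e-01  5.28463324e-01]
 [ 1.48560110e-04  5.28463304e-01  8.48956132e-01]
 [-9.99999947e-01  3.24988115e-04 -2.73090570e-05]] 2.1167 [-30.29996326  14.66298852  17.60570502  98.9827642   -4.77744388
  67.10093165  46.73042333]
```

View pics/w1x.png

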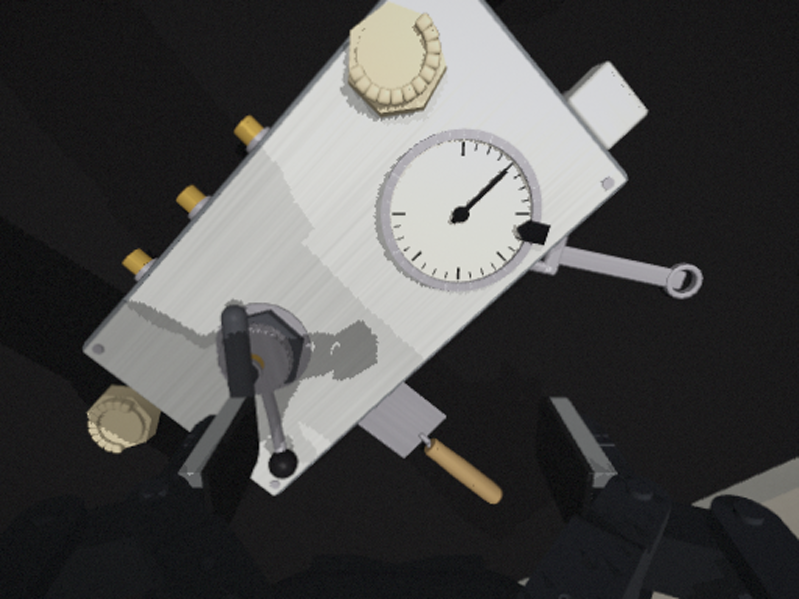

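Wrist view: cast (395,60), gauge hub (460,215), hand pointing up-right, marker at (530,232), T-bar (237,350), ball (283,463). Enlarge gauge and regulator.

Run:
```python
import cv2
a=cv2.imread("pics/w1.png")
cv2.imwrite("pics/w1g.png",cv2.resize(a[78:193,235:365],None,fx=5,fy=5,interpolation=cv2.INTER_CUBIC))
cv2.imwrite("pics/w1r.png",cv2.resize(a[185:315,125:255],None,fx=4.5,fy=4.5,interpolation=cv2.INTER_CUBIC))
```

```text
(no output)
```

View pics/w1g.png

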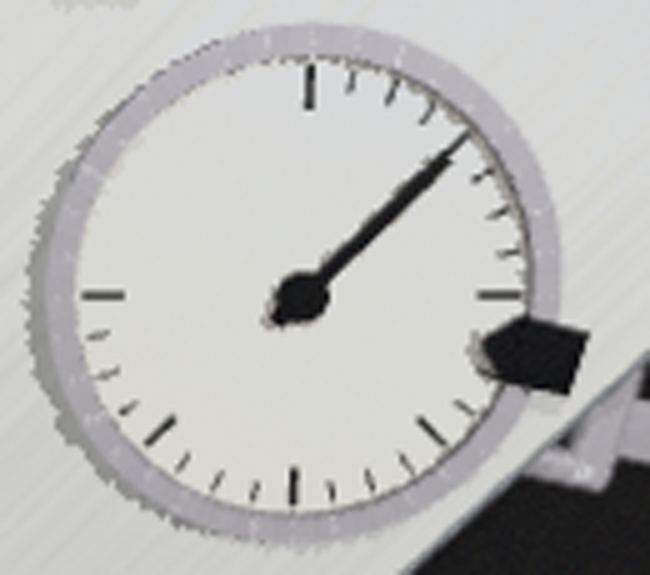

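View pics/w1r.png

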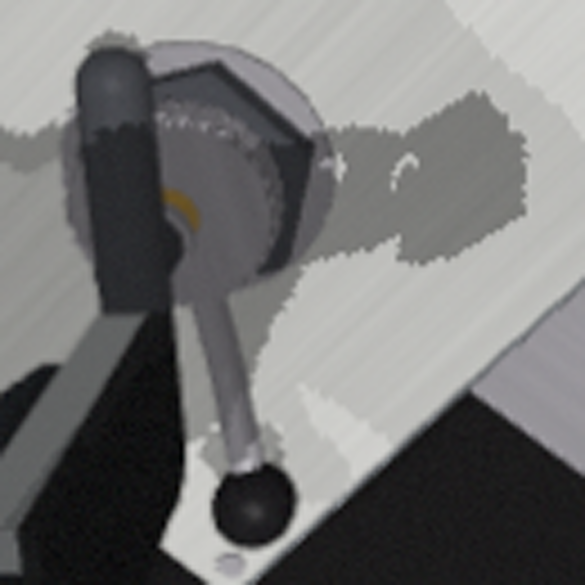

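```bash
cat > m.py <<'E'
from h import *
d=np.load("w1.npz");M=pose("wrist",d["tp"],d["tr"])
g=lambda x,y:np.array([x/5+235,y/5+78]); r=lambda x,y:np.array([x/4.5+125,y/4.5+185])
H=tri([("scene",(301.6,163.4),None),("side",(215,183.4),None),("wrist",g(302,297),M)])
print("hub",H)
yaw=np.radians(12.9)
for z in(.097,.0985,.1):
    h=atz("wrist",g(302,297),z,M); t=atz("wrist",g(470,130),z,M); v=(t-h)[:2]
    print("needle",z,h.round(4),np.linalg.norm(v).round(4),(-(np.arctan2(v[1],v[0])-yaw)+np.radians(135))%6.283)
    for zm in(.1,.103,.105):
        v=(atz("wrist",g(482,348),zm,M)-h)[:2]
        v2=(atz("wrist",g(580,363),zm,M)-h)[:2]
        print("   marker",zm,np.linalg.norm(v).round(4),[(-(np.arctan2(v[1],v[0])-yaw)+np.radians(135))%6.283 for v in(v,v2)])
# axis of bar
for z in(.143,):
    a=atz("wrist",r(115,80),z,M);b=atz("wrist",r(138,300),z,M);print("bar",a,b,np.degrees(np.arctan2(*(b-a)[1::-1])))
print("ball",atz("wrist",r(255,505),.122,M))
E
python3 m.py
```

```text
hub (array([0.53821216, 0.17655361, 0.09819949]), [0.0003157951387194698, 0.0007884211806370899, 0.0007906665868359008])
needle 0.097 [0.5377 0.177  0.097 ] 0.047 0.7684576833354049
   marker 0.1 0.0395 [np.float64(1.8327734295315565), np.float64(1.7935535397114268)]
   marker 0.103 0.0386 [np.float64(1.824832587603296), np.float64(1.7880822449454554)]
   marker 0.105 0.038 [np.float64(1.8193397388456676), np.float64(1.7843273929571368)]
needle 0.0985 [0.5375 0.1769 0.0985] 0.0468 0.7684576833354058
   marker 0.1 0.0397 [np.float64(1.8365982384949746), np.float64(1.796207287976941)]
   marker 0.103 0.0389 [np.float64(1.8287924187247684), np.float64(1.7908041848637728)]
   marker 0.105 0.0383 [np.float64(1.823393943103774), np.float64(1.7870964704571597)]
needle 0.1 [0.5372 0.1769 0.1   ] 0.0466 0.7684576833354044
   marker 0.1 0.04 [np.float64(1.840375637904292), np.float64(1.7988400649626195)]
   marker 0.103 0.0391 [np.float64(1.832702325987144), np.float64(1.7935043205231271)]
   marker 0.105 0.0385 [np.float64(1.8273964483630234), np.float64(1.7898431631467353)]
bar [0.50951762 0.02450888 0.143     ] [ 0.55459931 -0.0039787   0.143     ] -32.28920973399661
ball [ 0.62370157 -0.02717465  0.122     ]
```

Run:
```python
from h import *
P=np.array([.5485,-.0005,.128])
bot.move_pose(P+[0,0,.07],rot(58)); print(bot.read_clock())
print(bot.move_linear(P,rot(58),0.08,threshold=15),bot.read_tcp_pos(),bot.read_clock())
bot.grab(50); print(bot.read_grip_width(),bot.read_ft_force(),bot.read_torque(),bot.read_clock())
bot.move_linear(P,rot(43)); print(bot.read_clock(),bot.read_tcp_pos(),bot.read_ft_force(),bot.read_torque())
im=capture("scene"); cv2.imwrite("pics/s2.png",cv2.resize(im[:,:,::-1],None,fx=1.5,fy=1.5))
```

```text
2.7167
False [ 5.48825476e-01 -5.28845898e-04  1.28465195e-01] 3.7417
0.0002316393922563794 [-0.20602105  0.40483032  0.00250123] [-0.03603833  0.03050316 -0.02765371] 4.5083
4.9167 [ 5.48491407e-01 -3.44256085e-04  1.27981145e-01] [-0.31182969  0.79512015 -0.31579099] [ 0.04654015 -0.025523   -0.06040737]
```

View pics/s2.png

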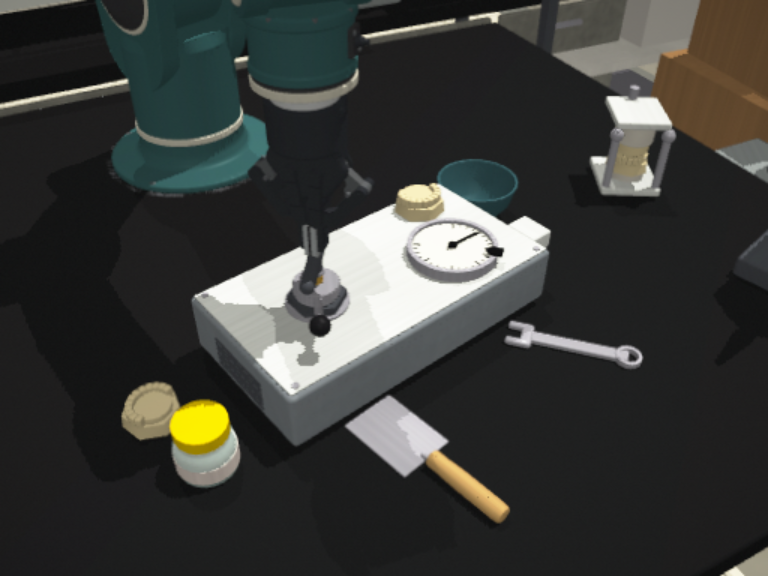

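Width reads ~0: the fingers shut on nothing. Looking closer before going on.

Run:
```python
from h import *
print(bot.read_grip_width(), bot.read_tcp_pos())
a=capture("scene")[:,:,::-1];b=capture("side")[:,:,::-1];w=capture("wrist")[:,:,::-1]
t=proj("scene",bot.read_tcp_pos())[0];u=proj("side",bot.read_tcp_pos())[0];print(t,u)
cv2.imwrite("pics/s3.png",np.hstack([cv2.resize(a[130:240,150:250],None,fx=4,fy=4,interpolation=cv2.INTER_CUBIC),cv2.resize(b[160:270,210:310],None,fx=4,fy=4,interpolation=cv2.INTER_CUBIC)]))
cv2.imwrite("pics/s3w.png",w)
```

```text
7.576214307332905e-05 [ 5.48494080e-01 -3.88592033e-04  1.27993421e-01]
[210.33903777 180.87801532] [260.27755563 214.51404553]
```

View pics/s3.png

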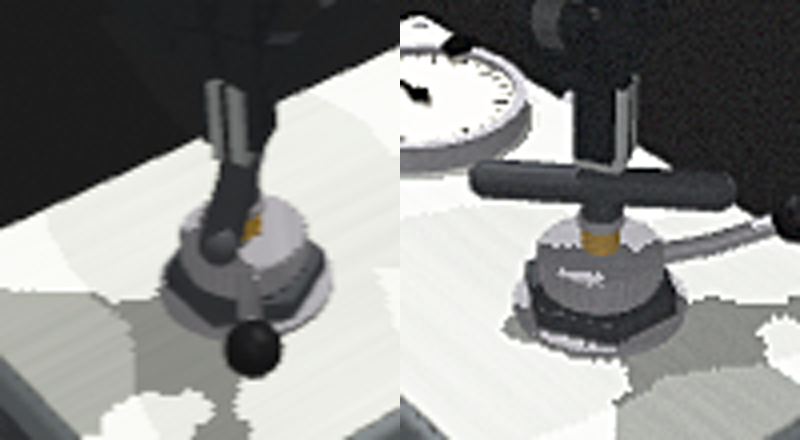

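View pics/s3w.png

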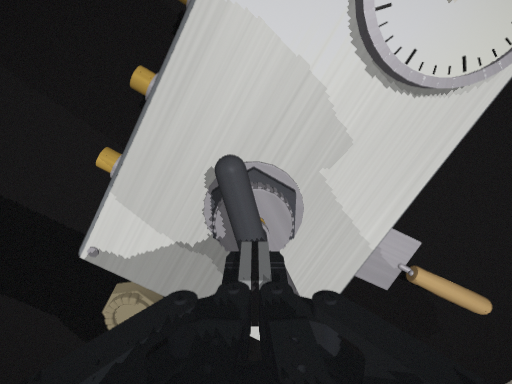

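Run:
```python
from h import *
print(tri([("scene",(150+241/4,130+163/4),None),("side",(210+205/4,160+168/4),None)]))
p=bot.read_tcp_pos()
for dz in(0,.01,.02,.025): print(dz,proj("scene",p+[0,0,dz]),proj("side",p+[0,0,dz]), proj("wrist",p+[0,0,dz],pose("wrist",p,bot.read_tcp_rot())))
```

```text
(array([5.50516956e-01, 1.82041484e-05, 1.50043198e-01]), [0.000607594517093997, 0.0006075945170939659])
0 [[210.33903777 180.87801532]] [[260.27755563 214.51404553]] [[254.58121778 236.1242336 ]]
0.01 [[210.01120835 175.8954326 ]] [[260.36917098 209.2477449 ]] [[254.61794921 243.95995459]]
0.02 [[209.6785294 170.8306621]] [[260.46220603 203.88548432]] [[254.6588905  252.69414268]]
0.025 [[209.51034241 168.26688296]] [[260.5092617  201.16779985]] [[254.68117412 257.44818451]]
```

The shut fingertips sit at z≈0.150 (both cameras) though the TCP reads 0.128: the fingers are ~22 mm shorter than the TCP implies, so they closed just above the bar. I'll reopen and go 22 mm lower.

Run:
```python
from h import *
bot.let_go()
P=np.array([.5485,-.0003,.106])
bot.move_linear(P+[0,0,.03],rot(58))
print(bot.move_linear(P,rot(58),0.06,threshold=12),bot.read_tcp_pos(),bot.read_clock())
bot.grab(50); print(bot.read_grip_width(),bot.read_ft_force(),bot.read_torque(),bot.read_clock())
a=capture("scene")[:,:,::-1];b=capture("side")[:,:,::-1]
cv2.imwrite("pics/s4.png",np.hstack([cv2.resize(a[130:240,150:250],None,fx=4,fy=4,interpolation=cv2.INTER_CUBIC),cv2.resize(b[160:270,210:310],None,fx=4,fy=4,interpolation=cv2.INTER_CUBIC)]))
```

```text
False [ 5.48535954e-01 -3.53006163e-04  1.05963817e-01] 6.9583
0.01426505680953409 [-5.82268721 -5.05940318  9.16737854] [-0.89658438  1.36971567 -0.01637282] 7.6
```

View pics/s4.png

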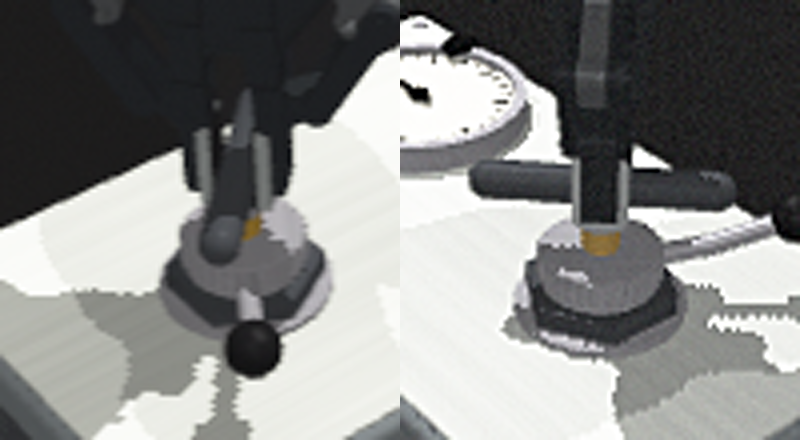

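Run:
```python
from h import *
P=np.array([.5482,-.0007,.106])
for d in (43,28):
    bot.move_linear(P,rot(d)); print(d,bot.read_clock(),bot.read_tcp_pos().round(4),bot.read_ft_force().round(1),bot.read_torque().round(2),bot.read_grip_width())
a=capture("scene")[:,:,::-1];b=capture("side")[:,:,::-1]
cv2.imwrite("pics/s5.png",np.vstack([cv2.resize(a[135:235,170:350],None,fx=3,fy=3,interpolation=cv2.INTER_CUBIC),cv2.resize(b[160:260,170:350],None,fx=3,fy=3,interpolation=cv2.INTER_CUBIC)]))
```

```text
43 8.1083 [ 0.548  -0.0012  0.1063] [-4.  -3.   7.4] [-0.53  0.9  -0.2 ] 0.014404258189030895
28 8.5167 [ 0.548  -0.0012  0.1063] [-3.8 -2.6  7.6] [-0.58  0.93 -0.19] 0.014541737256094112
```

View pics/s5.png

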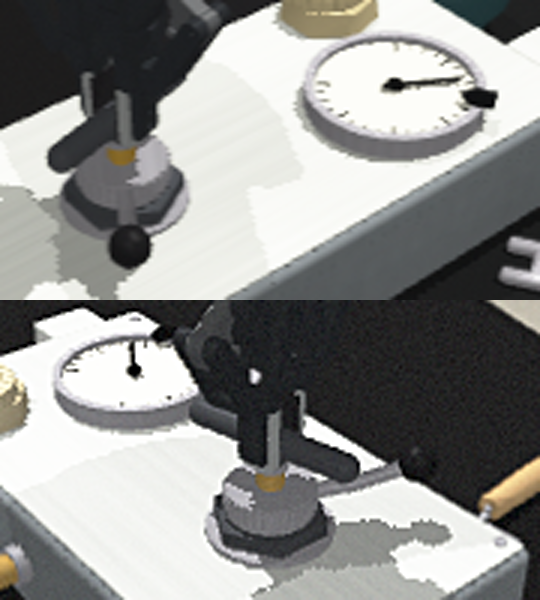

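The handle turns and the hand moves with it (hand now at (460,79) in the top crop, marker point (465,97)). Continue to the computed angle.

Run:
```python
from h import *
P=np.array([.5482,-.0007,.106])
for d in (13,-1.6):
    bot.move_linear(P,rot(d)); print(d,bot.read_clock(),bot.read_tcp_pos().round(4),bot.read_ft_force().round(1),bot.read_torque().round(2),bot.read_grip_width())
a=capture("scene")[:,:,::-1]
cv2.imwrite("pics/s6raw.png",a)
cv2.imwrite("pics/s6.png",cv2.resize(a[135:195,260:350],None,fx=8,fy=8,interpolation=cv2.INTER_CUBIC))
```

```text
13 9.025 [ 0.5479 -0.0012  0.1063] [-5.2 -1.5  7.6] [-0.57  1.15 -0.21] 0.01408015779235938
-1.6 9.4333 [ 0.5479 -0.0012  0.1063] [-5.3 -2.2  8.4] [-0.56  1.18 -0.22] 0.014423062831734801
```

View pics/s6.png

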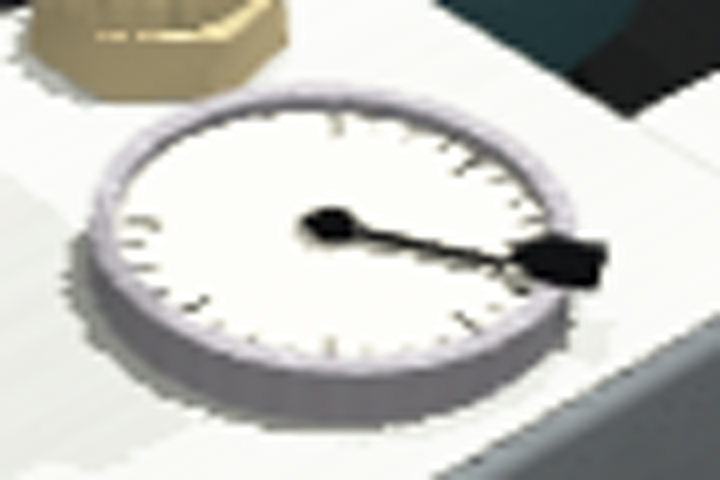

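The hand now meets the marker in the scene view. Release, rise and check from above with the wrist camera from the same viewpoint.

Run:
```python
from h import *
bot.let_go()
p=bot.read_tcp_pos(); bot.move_linear([p[0],p[1],.18],max_speed=.15); print(bot.read_clock())
bot.move_pose((.545,.12,.24),rot(58)); bot.dwell(.1)
tp,tr=bot.read_tcp_pos(),bot.read_tcp_rot(); im=capture("wrist")[:,:,::-1]
np.savez("w2.npz",tp=tp,tr=tr); print(tp,bot.read_clock()); cv2.imwrite("pics/w2.png",im)
M=pose("wrist",tp,tr); c=proj("wrist",[.538,.1767,.0985],M)[0].round().astype(int); print(c)
x0,y0=c-55
np.save("c2.npy",[x0,y0])
cv2.imwrite("pics/w2g.png",np.hstack([cv2.resize(im[y0:y0+110,x0:x0+110],None,fx=5,fy=5,interpolation=cv2.INTER_CUBIC)]))
cv2.imwrite("pics/w2r.png",cv2.resize(im[170:384,60:300],None,fx=2.5,fy=2.5,interpolation=cv2.INTER_CUBIC))
```

```text
10.8083
[0.54478362 0.11856827 0.23896573] 11.7
[300 139]
```

View pics/w2g.png

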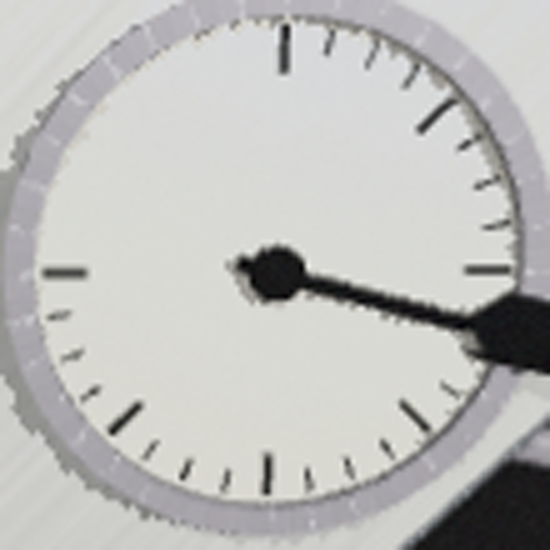

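View pics/w2r.png

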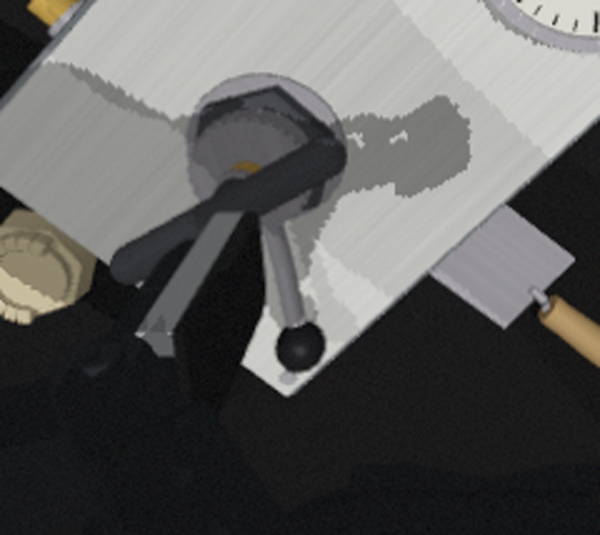

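Run:
```python
from h import *
d=np.load("w2.npz");M=pose("wrist",d["tp"],d["tr"]);x0,y0=np.load("c2.npy")
g=lambda x,y:np.array([x/5+x0,y/5+y0]); yaw=np.radians(12.9)
J=lambda v:(-(np.arctan2(v[1],v[0])-yaw)+np.radians(135))%6.2832
for z in (.097,.0985):
  h=atz("wrist",g(276,273),z,M)
  for uv in((465,321),(400,304)): v=(atz("wrist",g(*uv),z,M)-h)[:2];print("hand",h.round(4),np.linalg.norm(v),J(v))
  for uv in((468,332),(472,325)):
    for zm in(.1,.103,.105): v=(atz("wrist",g(*uv),zm,M)-h)[:2];print("  marker",uv,zm,np.linalg.norm(v).round(4),J(v))
im=cv2.imread("pics/w2.png")
cv2.imwrite("pics/w2m.png",cv2.resize(im[y0+45:y0+85,x0+70:x0+125],None,fx=12,fy=12,interpolation=cv2.INTER_CUBIC))
```

```text
hand [0.5375 0.1769 0.097 ] 0.03939107113814439 1.820014312423016
hand [0.5375 0.1769 0.097 ] 0.02573771101226897 1.8161947696992176
  marker (468, 332) 0.1 0.0398 1.860767356186611
  marker (468, 332) 0.103 0.0389 1.8532083351590947
  marker (468, 332) 0.105 0.0382 1.8479634259774484
  marker (472, 325) 0.1 0.0401 1.8226881673274555
  marker (472, 325) 0.103 0.0392 1.814655793569504
  marker (472, 325) 0.105 0.0385 1.8090862166727133
hand [0.5372 0.1768 0.0985] 0.03920046734366663 1.8200143124230173
hand [0.5372 0.1768 0.0985] 0.02561317250040907 1.8161947696992187
  marker (468, 332) 0.1 0.0401 1.8643973461542356
  marker (468, 332) 0.103 0.0391 1.8569777230877293
  marker (468, 332) 0.105 0.0385 1.8518307128528506
  marker (472, 325) 0.1 0.0403 1.8265477240714258
  marker (472, 325) 0.103 0.0394 1.8186604268582
  marker (472, 325) 0.105 0.0388 1.8131925930193713
```

View pics/w2m.png

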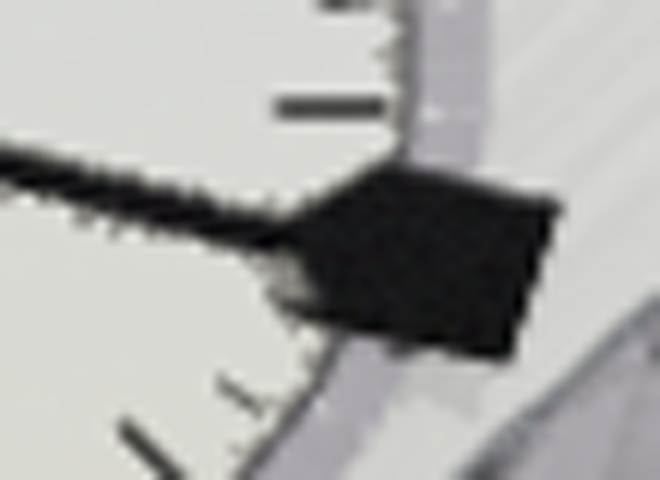

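Hand 1.82, marker point ≈1.82–1.86 rad: within 0.04 of it (limit 0.12). Now the ball lever: grip it, jaws tangential, tips at z≈0.11.

Run:
```python
from h import *
d=np.load("w2.npz");M=pose("wrist",d["tp"],d["tr"])
print("ball",atz("wrist",(180,308.4),.122,M))
A=np.array([.548,-.0007]); 
f=lambda ph,z=.09:np.array([A[0]+.08*np.cos(np.radians(ph)),A[1]+.08*np.sin(np.radians(ph)),z])
for ph in(-19.2,-70,-122): print(ik(f(ph),rot(ph+90)))
bot.move_pose(f(-19.2,.17),rot(70.8)); print(bot.read_clock())
print(bot.move_linear(f(-19.2),rot(70.8),.08,threshold=10),bot.read_tcp_pos(),bot.read_clock())
bot.grab(25); print(bot.read_grip_width(),bot.read_ft_force(),bot.read_clock())
a=capture("scene")[:,:,::-1];b=capture("side")[:,:,::-1]
cv2.imwrite("pics/s7.png",np.vstack([cv2.resize(a[135:235,170:350],None,fx=3,fy=3,interpolation=cv2.INTER_CUBIC),cv2.resize(b[160:260,200:380],None,fx=3,fy=3,interpolation=cv2.INTER_CUBIC)]))
```

```text
ball [ 0.62328447 -0.02744823  0.122     ]
[-16.74050561  32.68784561  22.26245105  98.65464475 -15.1277464
  51.62835691  82.59634479]
[-18.25599282  29.96882739  29.59455036 105.37802841 -18.91091834
  49.56837972  40.46861413]
[-27.01905911  25.21626323  38.41497268 115.44889104 -21.45783575
  46.35565292  -8.18360791]
12.45
False [ 0.62391362 -0.02706285  0.09052651] 13.6
0.02007659437286814 [-1.69169071  0.4711019   3.63265775] 14.2167
```

View pics/s7.png

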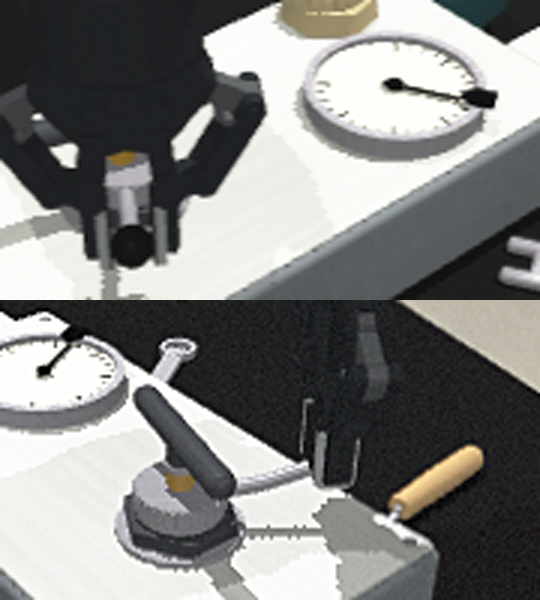

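The ball is held (20 mm width). Swing the lever clockwise along its arc.

Run:
```python
from h import *
A=np.array([.548,-.0007]); 
f=lambda ph,z=.0905:np.array([A[0]+.08*np.cos(np.radians(ph)),A[1]+.08*np.sin(np.radians(ph)),z])
for ph in np.linspace(-19.2,-70,5)[1:]:
    s=bot.move_linear(f(ph),rot(ph+90),.12,threshold=20); F=bot.read_ft_force()
    print(ph,s,bot.read_tcp_pos().round(4),F.round(1),bot.read_torque().round(2),bot.read_grip_width(),bot.read_clock())
    if s: break
a=capture("scene")[:,:,::-1];b=capture("side")[:,:,::-1]
cv2.imwrite("pics/s8.png",np.vstack([cv2.resize(a[135:235,170:350],None,fx=3,fy=3,interpolation=cv2.INTER_CUBIC),cv2.resize(b[160:260,200:380],None,fx=3,fy=3,interpolation=cv2.INTER_CUBIC)]))
```

```text
-31.9 False [ 0.616  -0.043   0.0904] [ 0.7 -2.2 -1.5] [-0.58 -0.12 -0.  ] 0.020222553443454326 14.6917
-44.599999999999994 False [ 0.6053 -0.0567  0.0904] [ 1.1 -3.7 -3.9] [-0.91 -0.28 -0.04] 0.019840521101753533 15.0667
-57.3 False [ 0.5916 -0.0679  0.0905] [ 1.4 -5.7 -5.6] [-1.33 -0.33  0.02] 0.019609977524342508 15.4417
-70.0 False [ 0.5758 -0.0758  0.0905] [ 0.8 -7.5 -5.6] [-1.68 -0.21 -0.01] 0.019815307854536765 15.8167
```

View pics/s8.png

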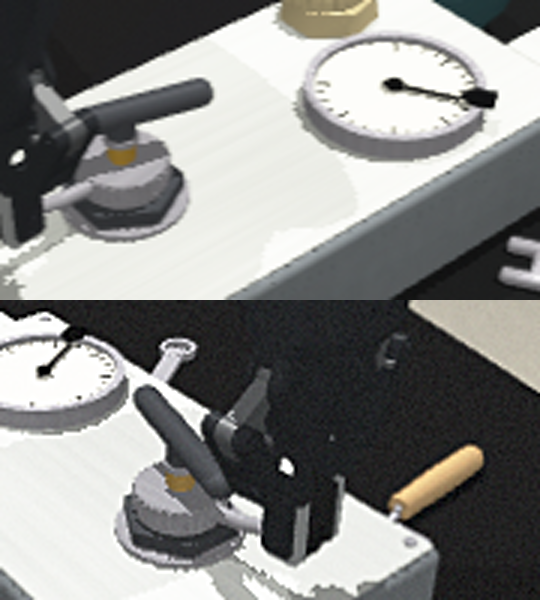

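Lever follows (now ~-70°), hand still at the marker. The slowly growing pull towards -y matches an axis 1–2 mm further -y (as at the T-bar grip); I correct the axis and go on.

Run:
```python
from h import *
A=np.array([.5474,-.0022]); 
f=lambda ph,z=.0905:np.array([A[0]+.08*np.cos(np.radians(ph)),A[1]+.08*np.sin(np.radians(ph)),z])
for ph in (-78,-86,-94,-102):
    s=bot.move_linear(f(ph),rot(ph+90),.1,threshold=15); F=bot.read_ft_force()
    print(ph,s,bot.read_tcp_pos().round(4),F.round(1),bot.read_torque().round(2),bot.read_grip_width(),bot.read_clock())
    if s: break
a=capture("scene")[:,:,::-1];b=capture("side")[:,:,::-1]
cv2.imwrite("pics/s9.png",np.vstack([cv2.resize(a[135:235,170:350],None,fx=3,fy=3,interpolation=cv2.INTER_CUBIC),cv2.resize(b[160:260,200:380],None,fx=3,fy=3,interpolation=cv2.INTER_CUBIC)]))
```

```text
-78 False [ 0.5644 -0.0793  0.0904] [-0.9  1.1 -5. ] [ 0.14  0.28 -0.08] 0.01993967287529916 16.2083
-86 False [ 0.5534 -0.0809  0.0904] [-0.  4. -6.] [ 0.83  0.2  -0.11] 0.019706593539478588 16.5
-94 False [ 0.5422 -0.0809  0.0904] [ 0.3  4.4 -6.2] [ 1.13  0.15 -0.08] 0.020108517243229013 16.7917
-102 False [ 0.5312 -0.0794  0.0904] [ 1.   4.6 -6.5] [ 1.18 -0.05 -0.09] 0.019645961820404675 17.0833
```

View pics/s9.png

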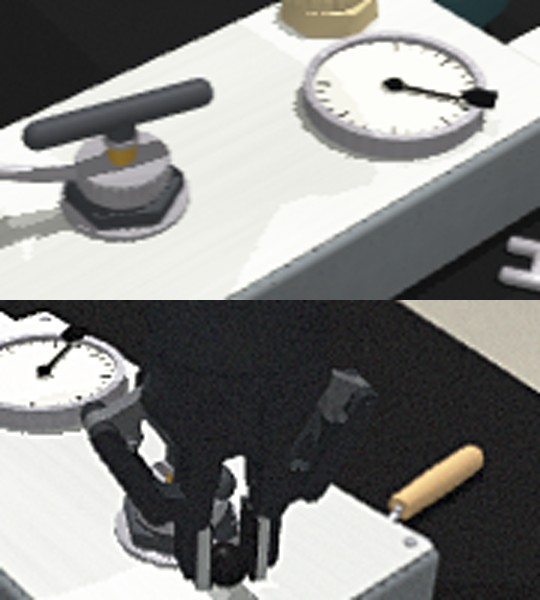

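Run:
```python
from h import *
A=np.array([.5476,-.0016]); 
f=lambda ph,z=.0905:np.array([A[0]+.08*np.cos(np.radians(ph)),A[1]+.08*np.sin(np.radians(ph)),z])
for ph in (-110,-117,-120,-122,-124,-126):
    s=bot.move_linear(f(ph),rot(ph+90),.1 if ph>-118 else .04,threshold=12); F=bot.read_ft_force();p=bot.read_tcp_pos()
    t=np.radians(ph); tan=F[:2]@[np.sin(t),-np.cos(t)]
    print(ph,s,p.round(4),"phi",np.degrees(np.arctan2(p[1]-A[1],p[0]-A[0])).round(1),F.round(1),"tan",tan.round(1),bot.read_grip_width(),bot.read_clock())
    if s or tan<-10: break
a=capture("scene")[:,:,::-1];b=capture("side")[:,:,::-1]
cv2.imwrite("pics/s10.png",np.vstack([cv2.resize(a[135:235,170:350],None,fx=3,fy=3,interpolation=cv2.INTER_CUBIC),cv2.resize(b[160:260,200:380],None,fx=3,fy=3,interpolation=cv2.INTER_CUBIC)]))
```

```text
-110 False [ 0.5207 -0.0764  0.0905] phi -109.8 [ 0.9  3.8 -8.9] tan 0.5 0.019704112523302755 17.475
-117 False [ 0.5118 -0.0725  0.0905] phi -116.8 [ 0.9  4.3 -8.7] tan 1.1 0.01953648427510828 17.75
-120 False [ 0.5082 -0.0706  0.0905] phi -119.7 [ 2.5  5.6 -8.9] tan 0.6 0.019592626877129326 18.0083
-122 False [ 0.5058 -0.0692  0.0905] phi -121.7 [ 2.5  5.  -9. ] tan 0.5 0.01980170325151575 18.2583
-124 False [ 0.5055 -0.0687  0.0909] phi -122.1 [ 17.4  -2.  -21.2] tan -15.5 0.01994350188078343 18.5083
```

View pics/s10.png

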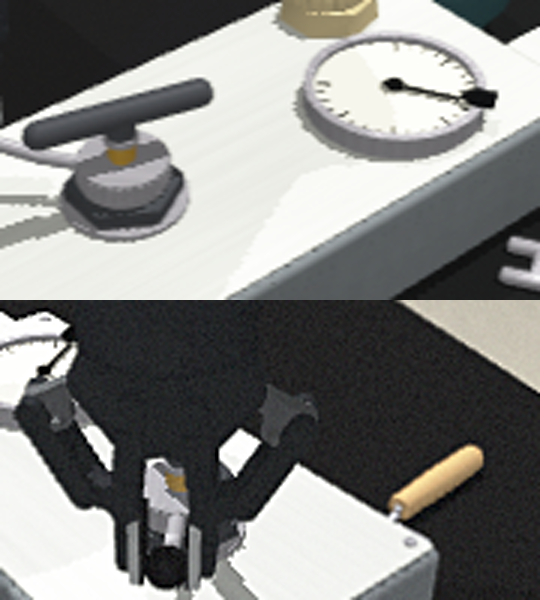

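Stop met at -122.1° (nominal -122.1°) with 15 N reaction. Release, rise, verify from above.

Run:
```python
from h import *
bot.dwell(.3); bot.let_go()
p=bot.read_tcp_pos(); bot.move_linear([p[0],p[1],.2],max_speed=.12); print(bot.read_clock(),bot.read_ft_force())
bot.move_pose((.53,.10,.27),rot(58)); bot.dwell(.1)
tp,tr=bot.read_tcp_pos(),bot.read_tcp_rot(); im=capture("wrist")[:,:,::-1]
np.savez("w3.npz",tp=tp,tr=tr); print(tp,bot.read_clock()); cv2.imwrite("pics/w3.png",im)
cv2.imwrite("pics/w3x.png",cv2.resize(im,None,fx=1.56,fy=1.56,interpolation=cv2.INTER_CUBIC))
a=capture("scene")[:,:,::-1];cv2.imwrite("pics/s11.png",cv2.resize(a[110:280,120:380],None,fx=3,fy=3,interpolation=cv2.INTER_CUBIC))
```

```text
20.625 [-0.19205662 -0.16349943 -0.27069225]
[0.52984581 0.09915294 0.26950435] 21.8583
```

View pics/w3x.png

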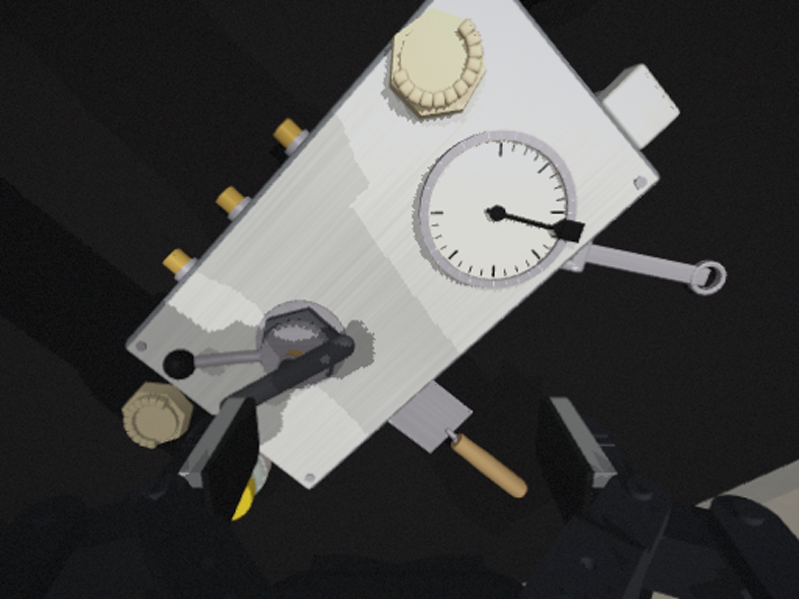

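View pics/s11.png

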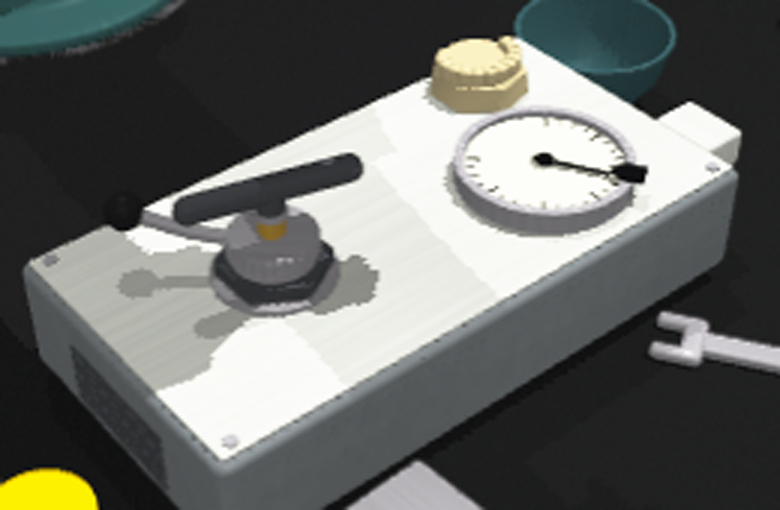

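Run:
```python
from h import *
d=np.load("w3.npz");M=pose("wrist",d["tp"],d["tr"])
b=atz("wrist",(179/1.56,364/1.56),.122,M);A=np.array([.5476,-.0016])
print(b,np.linalg.norm(b[:2]-A),"lock",np.radians(12.9)-np.arctan2(*(b[:2]-A)[::-1])-np.radians(135)+2)
im=cv2.imread("pics/w3.png");cv2.imwrite("pics/w3g.png",cv2.resize(im[80:190,260:380],None,fx=6,fy=5.4545*1.1,interpolation=cv2.INTER_CUBIC)[:600])
```

```text
[ 0.50516362 -0.06848438  0.122     ] 0.07921090455645077 lock 2.005132201802973
```

View pics/w3g.png

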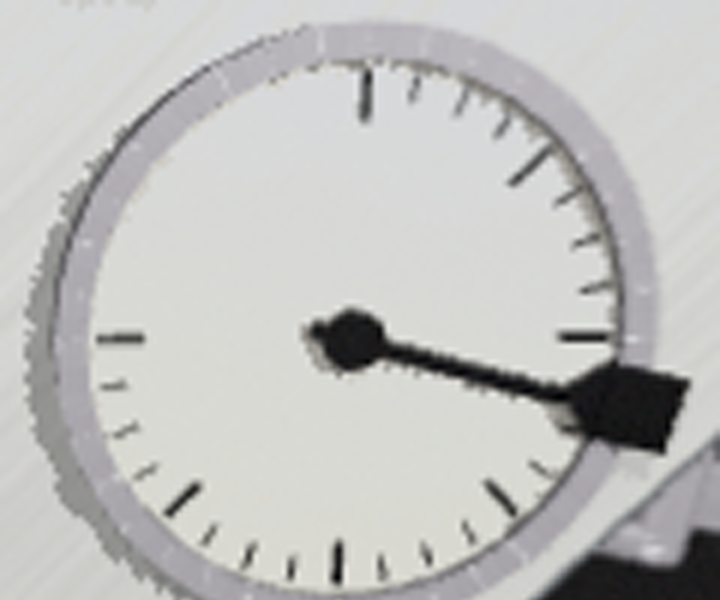

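Hand still at the marker, lock ring ≈2.0, cast where it was, robot clear. Handing in.

```bash
python3 -c "
from bench import bot,job
print(job.job_done(), bot.read_clock())"
```

```text
the job is handed in; nothing more can be done
the job is handed in; nothing more can be done
```

I set the pressure and locked it, then handed the job in at about 22 s of the 45 s allowed. I gripped the T-handle's bar and turned it about 60° clockwise to the marker. Then I gripped the ball lever and swung it clockwise until it met its stop.

**First grasp missed:** the fingers closed just above the T-handle's bar. The fingertips sit about 22 mm short of where the reported TCP puts them. I saw this in the pictures, went 22 mm lower and used the same correction on the ball.

**Side load:** my first estimate of the regulator axis was 1–2 mm off, which gave a few newtons of side force. I corrected it partway through the lever swing.

**Last checks:**
- **Gauge hand:** about 1.82 rad against 1.82–1.86 rad for the marker's point, measured before locking (limit 0.12). The picture after locking shows it unchanged.
- **Lock ring:** about 2.0 rad, at its stop, which pushed back with about 15 N at the ball.
- **Cast:** not visibly shifted between the first and last pictures.
- **Robot:** clear of everything.

Apart from that missed grasp, no check failed or disagreed. An early rough marker reading of 1.6–1.7 rad came from a poorer estimate of the gauge centre, and it came to 1.82 once that was corrected.

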